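# Close the ink canister and take its outer lid

### The arm

A 6-joint arm with a two-finger parallel gripper is mounted at the origin on the work surface; the furniture and walls round the work are solid. World frame = base frame: x ahead of the robot, y to its left, z up, the work surface at z = 0. Lengths are in m, angles in rad, forces in N, time in s.
With the tool pointing down it reaches from about 0.375 to 0.975 m from the base axis. Payload 3.8 kg.
Tool frame: the origin (TCP) lies at the very end of the fingers, on their centre line; the grasp point (between the pads) lies 19 mm behind it; z points along the fingers, y is the line along which they close (so a half turn about z gives the same grasp; the last joint's range is limited). The gripper opens to 85 mm and grips with 20 to 120 N. Pads are 22 mm wide; open, the fingers measure 114 mm over their backs; the gripper's body (76 mm by 85 mm) begins 54 mm behind the grasp point. The pads swing forward as they close: fully open they stand 13 mm farther back than shut.
Start: joints at [1.126, 0.264, 1.604, -0, 1.274, -0.037], TCP at [0.268, 0.62, 0.231] pointing down, gripper open.
Joint ranges: [-2.63, 2.63], [-0.94, 2.18], [0.31, 2.57], [-1.31, 4.45], [0, 2.66], [-2.55, 2.55]. Speed limits (rad/s): [2.57, 2.57, 3.14, 3.14, 3.14, 3.14].

### API

Orientations are given as a rotation vector (axis times angle).
In Python, from workcell import monitor, viewer, workorder gives the robot as it stands.
- The arm moves only by the tool jog_arm, never from a script. Its argument "commands" is a list of rows, each an object with "travel": the shift along the tool's x, y, z in mm, a list of three; "rot": the turn, a rotation vector about the tool's x, y, z in degrees, a list of three; "claw": the closure in counts, from 0 (fully open) to 255 (shut). A call has exactly 5 rows; each row shifts and turns the commanded pose from where the row before left it, along the tool's axes as they then stand; what a row does not reach is not made up. A row lasts 1/10 s, in which the tool goes at most 50 mm and 8.59 degrees, less where a joint would pass 70% of its speed; a pose out of reach is approached as far as the arm can. A call is refused whole if a number of a shift passes 50 or a number of a turn 8.59, either way. A call with a gripper value outside its range is refused whole. The fingers move at their own pace and stop on an object; "force" is the grip in N (left out, the last holds). Time passes only in rows, so rows that do not move let the fingers close, or fill a call up. It gives the time, the measured TCP pose, the force, the opening and the grip force at its end, in the units of the state.
- monitor.read_state(): the state, without advancing time (a new reading comes with each control period).
- viewer.read_camera(name): name is "side" or "top"; returns a dict with "color" (400x640x3 uint8, blue, green, red), "camera_matrix" (3x3 intrinsics, pixels), "R" (3x3) and "t" (3): a world point X has camera coordinates R X + t. Camera axes: x right, y down, z forward; pixel columns grow to the right and rows downward; lengths in m; the calibration is good to about 2 mm. A picture is of the moment at which its call begins. There is no depth.
- workorder.finish_job(): hands the job in; it is judged then, once.
The state is a dict: "time": time; "q": joint angles; "joint_vel": joint speeds; "joint_torque": joint torques, N m; "tool_pos": TCP position; "tcp_rot": TCP orientation; "wrist_force": force on the tool from outside, world axes, zero at the start; "torque": the same for the moment, N m; "width": opening from 0.0 (shut) to 1.0 (fully open); "grip_force": force on a finger pad.
Only numpy, scipy, OpenCV 4.12 (cv2) and the standard library are available. Lean on these libraries where they do the work, as an engineer would, in place of code of your own. Each camera call takes 0.05 s, during which the arm holds its last target. There are 200 camera calls.

### The job

The open ink canister's two lids wait nested on a low wooden rest: lift both together by the inner lid's knob, which stands up through the outer lid's collar, lower them onto the canister until the inner lid is fully seated, without dropping them, and let go. Then raise the outer lid alone by its collar, leaving the inner lid seated, so the outer can be washed. Finish still holding the outer lid level in the air, its lower edge above the knob's top; leave the canister where it stands and other things undisturbed.

Things in the scene. Friction and masses are not known exactly. Their poses are not given: they have to be found in the camera images.
- canister: Open, empty steel ink canister: cylinder, 100 mm outside diameter, 92 mm mouth, 70 mm tall, about 0.8 kg, loose. Origin at the centre of its underside, z up; the rim is at z = 70 mm. The canister may be left and the lid rest right, or the other way round.
- lid_rest: Low round wooden rest fixed to the table, a shallow open cup 100 mm across and 25 mm tall with a 92 mm mouth, in which the nested lids stand at the start. Origin at the centre of its underside.
- inner_lid: Aluminium lid, 0.16 kg. Flange 98 mm across, 4 mm thick; below it a plug 10 mm deep, 84 mm across, tapering to 76 mm; above it an upright round knob 20 mm thick, top 68 mm above the origin. Origin: centre of the flange's underside, z up; 25 mm above the table on the rest, 70 mm above the canister's origin when seated (flange on the rim). Raised by its knob, it carries the outer lid too.
- knob_top (a point): Centre of the flat top of the inner lid's knob. The upper 28 mm of the knob stand free above the outer lid's collar while nested; grip it there.
- outer_lid: Grey plastic lid, 0.14 kg: plate 120 mm across, 4 mm thick; skirt to 11 mm below the origin; central upright tube (collar), 42 mm outside, 26 mm inside, rising 32 mm above the plate. Origin: centre of the plate's underside, z up. Nested, it lies loose on the inner lid's flange (origin 4 mm above the inner lid's), the knob through its collar with 3 mm play.
- collar_top (a point): Centre of the collar's upper end on the outer lid, 36 mm above its origin; 32 mm of collar below it can be gripped (42 mm wide), the knob standing 28 mm above it while nested.
- paste_pot: Bystander: round pot, 58 mm across, 50 mm tall, loose, between the rest and the canister. Origin at its underside.
- baren: Bystander: wooden rubbing disc with a knob, 108 mm across, 48 mm tall, loose, at the left. Origin at its underside.
- lino_block: Bystander: lino block, 95 x 65 x 21 mm, loose, at the left. Origin at its underside.
- pigment_jar: Bystander: jar with a grey cap, 67 mm across, 102 mm tall, loose, at the back. Origin at its underside.
- brush_jar: Bystander: empty clear glass jar, 71 mm across, 107 mm tall, loose, at the back. Origin at its underside.
Things that resemble listed ones, but are neither listed nor needed, are in the scene too. Leave any green or yellow look-alike of the inner_lid alone.

How it is judged:
By the outcome, as a careful person would: the job done as asked, in the order asked, and still so for the second after the job is handed in, while the arm keeps its last pose, push and grip.
It also fails if it takes over 56 s, if anything falls off the work surface, if the arm or the gripper's body presses on something with over 40 N, if the wrist force passes 120 N, or if a joint passes its speed limit or range.

## Working session

There is one attempt and no reset: what is moved stays moved. The work goes in short steps, Python scripts to look and compute and a tool call to move; the robot and the scene stay as the last step left them, time stands still between calls to the robot, and variables do not carry over. Pictures are saved under pics/ and viewed, at most 10 in all, crops included, and the job is handed in when it is done.

Besides the shell and the picture viewer there is one more tool, called after "Emit:" as a command line: name --argument value ..., lists and objects as JSON in quotes. jog_arm: Moves the arm, as the interface text tells. Its arguments: {"type":"object","properties":{"commands":{"type":"array","items":{"type":"object","properties":{"travel":{"type":"array","items":{"type":"number"}},"rot":{"type":"array","items":{"type":"number"}},"claw":{"type":"number"}}}},"force":{"type":"number"}},"required":["commands"]}

```bash
mkdir -p pics
cat > h.py <<'E'
import numpy as np,cv2
from workcell import monitor,viewer,workorder
def ray(c,u,v):
    K,R,t=[np.array(c[k]) for k in("camera_matrix","R","t")]
    return -R.T@t, R.T@np.linalg.solve(K,[u,v,1.])
def onz(c,u,v,z):
    o,d=ray(c,u,v); return o+d*(z-o[2])/d[2]
def proj(c,X):
    K,R,t=[np.array(c[k]) for k in("camera_matrix","R","t")]
    p=K@(R@np.array(X)+t); return p[:2]/p[2]
def tri(c1,p1,c2,p2):
    o1,d1=ray(c1,*p1);o2,d2=ray(c2,*p2)
    s=np.linalg.lstsq(np.c_[d1,-d2],o2-o1,rcond=None)[0]
    a,b=o1+d1*s[0],o2+d2*s[1]; return (a+b)/2,np.linalg.norm(a-b)
E
python3 - <<'E'
from h import *
import pickle
cs={n:viewer.read_camera(n) for n in("top","side")}
pickle.dump(cs,open("c0.pkl","wb"))
for n in cs: cv2.imwrite(f"pics/{n}0.png",cs[n]["color"]); o,d=ray(cs[n],320,200);print(n,o,d)
s=monitor.read_state();print({k:np.round(s[k],3) for k in s})
E
```

```text
top [0.29732925 0.10679296 1.1482304 ] [ 0.17385092  0.00732517 -0.9847962 ]
side [0.42187152 0.96724741 0.62436126] [ 0.03692518 -0.83737572 -0.54562991]
{'time': np.float64(0.1), 'q': array([ 1.126,  0.265,  1.605,  0.   ,  1.274, -0.037]), 'joint_vel': array([-0.002, -0.001, -0.004,  0.001, -0.   ,  0.001]), 'joint_torque': array([-1.0000e-03, -5.1671e+01, -3.6859e+01, -0.0000e+00,  7.0000e-03,
        0.0000e+00]), 'tool_pos': array([0.267, 0.619, 0.23 ]), 'tcp_rot': array([-6.360e-01, -3.076e+00,  3.000e-03]), 'wrist_force': array([ 0.359, -0.508,  0.114]), 'torque': array([0.011, 0.045, 0.015]), 'grip_force': np.float64(0.0), 'width': np.float64(1.002)}
```

View pics/top0.png

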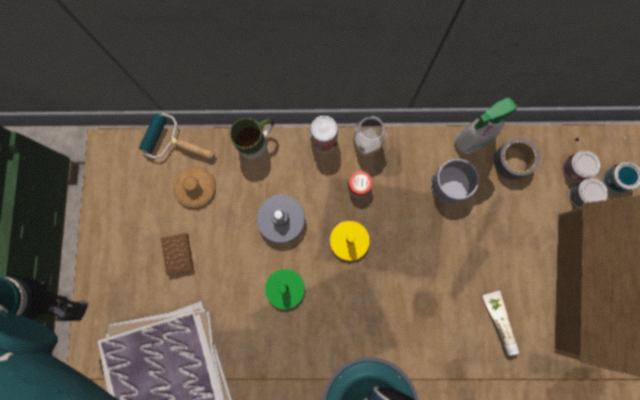

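View pics/side0.png

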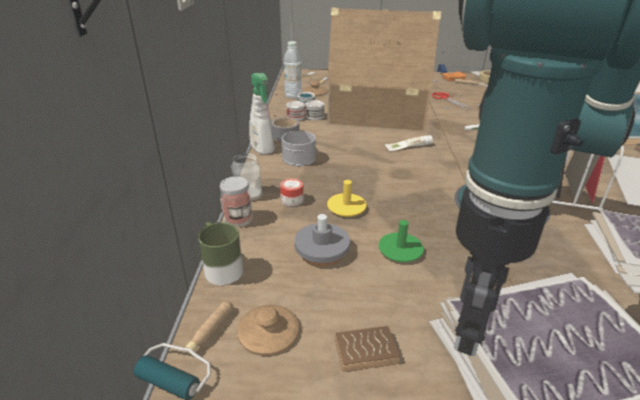

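The top view shows the grey nested lids at (281,220) with the knob at (281,215). The side view shows them at (322,242), knob top at (322,218). The green (285,290) and yellow (350,241) knobbed lids are look-alikes to avoid. There are two open-cylinder candidates: the steel-grey one at top (457,182) / side (298,148), and a smaller brown one at (517,160) / side (285,130). The first fits the size and the steel. I'll measure both and confirm in a crop.

Run:
```python
from h import *
import pickle
cs=pickle.load(open("c0.pkl","rb"));t,s=cs["top"]["color"],cs["side"]["color"]
a=cv2.resize(t[130:260,250:380],(390,390),interpolation=3); b=cv2.resize(t[130:230,420:550],(390,300),interpolation=3)
c=cv2.resize(s[190:290,260:390],(390,300),interpolation=3); d=cv2.resize(s[100:190,245:345],(390,260),interpolation=3)
im=np.zeros((600,790,3),np.uint8); im[:300,:390]=a[60:360]; im[:300,395:785]=b; im[300:,:390]=c; im[300:560,395:785]=d
cv2.imwrite("pics/crop.png",im)
for p in [(457,160),(457,202),(435,180),(478,180)]: print(p,onz(cs["top"],*p,.07).round(3))
for p in [(281,198),(281,242),(258,220),(305,220)]: print(p,onz(cs["top"],*p,.033).round(3))
```

```text
(457, 160) [ 0.584 -0.219  0.07 ]
(457, 202) [ 0.481 -0.213  0.07 ]
(435, 180) [ 0.535 -0.163  0.07 ]
(478, 180) [ 0.534 -0.267  0.07 ]
(281, 198) [0.5   0.213 0.033]
(281, 242) [0.39  0.211 0.033]
(258, 220) [0.445 0.269 0.033]
(305, 220) [0.444 0.152 0.033]
```

View pics/crop.png

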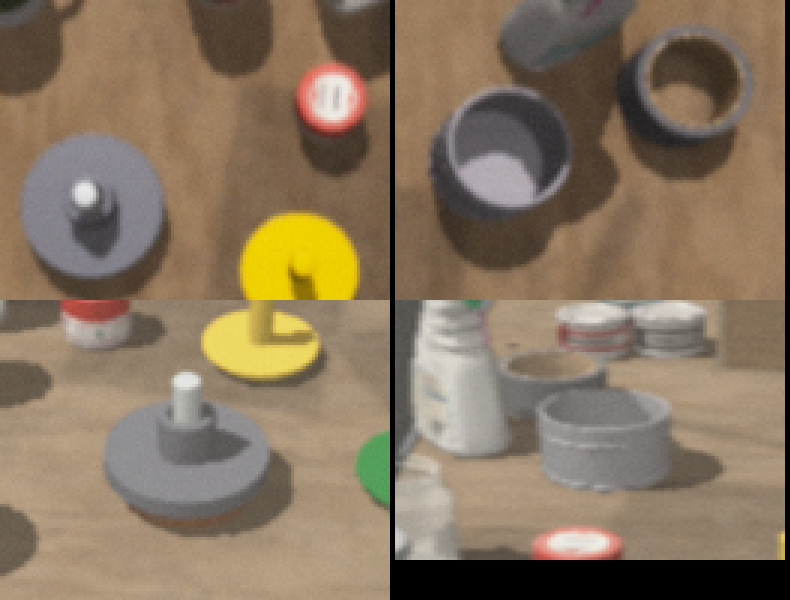

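The crop confirms both. The grey nested lids have a white knob through the collar, sit on a wooden rest, and are neither green nor yellow. The steel open cylinder's rim spans crop (445–571, 87–212), about 100 mm, with a grey metal floor. The other has a thick, wooden-floored cup. Next I'll measure precisely.

Run:
```python
from h import *
import pickle
cs=pickle.load(open("c0.pkl","rb"));T,S=cs["top"],cs["side"]
def blob(m,roi):
    x0,x1,y0,y1=roi; k=np.zeros_like(m); k[y0:y1,x0:x1]=m[y0:y1,x0:x1]
    n,l,st,ce=cv2.connectedComponentsWithStats(k); i=1+st[1:,4].argmax(); return st[i],ce[i],(l==i).astype(np.uint8)
for C,r in((T,(265,300,200,235)),(S,(305,340,205,240))):
    g=C["color"].min(2); st,ce,_=blob((g>165).astype(np.uint8),r); print("knob",st,ce)
    hsv=cv2.cvtColor(C["color"],cv2.COLOR_BGR2HSV)
    r2=(250,315,188,252) if C is T else (285,360,215,275)
    st,ce,m=blob(((hsv[...,1]<60)&(hsv[...,2]>75)).astype(np.uint8),r2)
    h=cv2.convexHull(max(cv2.findContours(m,0,1)[0],key=cv2.contourArea)); e=cv2.fitEllipse(h); print("plate",st,e)
    if C is T: print("plate xy",onz(T,*e[0],.033))
# rim from crop
tc=(457.6,179.8); print("can top",onz(T,*tc,.07))
for u in(281.7,315.8):print(u)
X=onz(T,*tc,.07); print("proj in side",proj(S,X))
for a in np.arange(0,360,90):
    P=X+.05*np.array([np.cos(np.radians(a)),np.sin(np.radians(a)),0]); print(a,proj(T,P).round(1),proj(S,P).round(1))
```

```text
knob [274 210   8   9  54] [277.7037037  213.87037037]
plate [ 257  194   48   50 1748] ((280.30389404296875, 218.40322875976562), (48.4841423034668, 49.23502731323242), 10.46341609954834)
plate xy [0.44851208 0.21372681 0.033     ]
knob [318 214   9  17  87] [320.68965517 220.29885057]
plate [ 294  215   57   48 1957] ((321.68988037109375, 239.8523712158203), (48.044010162353516, 56.30485534667969), 89.79656982421875)
can top [ 0.53507577 -0.21777242  0.07      ]
281.7
315.8
proj in side [299.7470448  137.45404474]
0 [456.4 159.7] [282.9 137. ]
90 [436.8 179.9] [298.2 144.9]
180 [458.8 200.2] [316.7 137.9]
270 [478.4 179.7] [301.2 130.5]
```

Run:
```python
from h import *
import pickle
cs=pickle.load(open("c0.pkl","rb"));T,S=cs["top"],cs["side"]
print("knob topcam",onz(T,278.,213.7,.092)); 
print("tri knob top",tri(T,(278,213.3),S,(321.5,215.8)))
print("bottle base side",onz(S,264,152,0)); print("bottle nozzle",tri(T,(500,108),S,(259,80)))
X=onz(T,278.,213.7,.093);print(proj(S,X))
from scipy.spatial.transform import Rotation as R
s=monitor.read_state();print(R.from_rotvec(s["tcp_rot"]).as_matrix().round(3),s["tool_pos"])
```

```text
knob topcam [0.45170167 0.21361052 0.092     ]
tri knob top (array([0.45205813, 0.21342873, 0.09403041]), np.float64(0.0005861072478947978))
bottle base side [ 0.65123111 -0.25480703  0.        ]
bottle nozzle (array([ 0.65535156, -0.26997134,  0.2236096 ]), np.float64(0.0026036415240410856))
[321.59717212 216.20913169]
[[-0.918  0.397 -0.001]
 [ 0.397  0.918 -0.002]
 [ 0.    -0.002 -1.   ]] [0.267423   0.61904541 0.23006984]
```

Emit:
jog_arm --commands '[{"rot": [0, 0, -7.8], "claw": 0}, {"rot": [0, 0, -7.8]}, {"rot": [0, 0, -7.8]}, {"travel": [-18, -40, 0]}, {"travel": [-18, -40, 0]}]' --force 60

```text
$.commands[0]: bad value
```

Emit:
jog_arm --commands '[{"travel": [-18, -40, 0]}, {"travel": [-18, -40, 0]}, {"travel": [-18, -40, 0]}, {"travel": [-18, -40, 0]}, {"travel": [-18, -40, 0]}]'

```text
$.commands[0]: bad value
```

Emit:
jog_arm --commands '[{"travel": [-18, -40, 0]}, {"travel": [-18, -40, 0]}, {"travel": [-10, -20, 20]}, {"travel": [0, 0, 30]}, {"travel": [0, 0, 0]}]'

```text
$.commands[0]: bad value
```

All three fields are probably required in each row.

Emit:
jog_arm --commands '[{"travel": [0, 0, 0], "rot": [0, 0, -7.8], "claw": 0}, {"travel": [0, 0, 0], "rot": [0, 0, -7.8], "claw": 0}, {"travel": [0, 0, 0], "rot": [0, 0, -7.8], "claw": 0}, {"travel": [-18, -40, 0], "rot": [0, 0, 0], "claw": 0}, {"travel": [-18, -40, 0], "rot": [0, 0, 0], "claw": 0}]' --force 60

```text
time: 0.6
tool_pos: [0.3034, 0.5391, 0.2302]
tcp_rot: [0.005, -3.141, 0.002]
wrist_force: [0.4, 0.0, 0.3]
width: 0.997
grip_force: 0.0
```

Emit:
jog_arm --commands '[{"travel": [-18, -40, 0], "rot": [0, 0, 0], "claw": 0}, {"travel": [-18, -40, 0], "rot": [0, 0, 0], "claw": 0}, {"travel": [-18, -40, 0], "rot": [0, 0, 0], "claw": 0}, {"travel": [-18, -40, 0], "rot": [0, 0, 0], "claw": 0}, {"travel": [-18, -40, 0], "rot": [0, 0, 0], "claw": 0}]'

```text
time: 1.1
tool_pos: [0.394, 0.3379, 0.2309]
tcp_rot: [0.002, -3.141, 0.001]
wrist_force: [0.7, -0.8, 0.1]
width: 1.001
grip_force: 0.0
```

Emit:
jog_arm --commands '[{"travel": [-18, -40, 0], "rot": [0, 0, 0], "claw": 0}, {"travel": [-18, -40, 0], "rot": [0, 0, 0], "claw": 0}, {"travel": [-18, -40, 20], "rot": [0, 0, 0], "claw": 0}, {"travel": [-4, -5, 30], "rot": [0, 0, 0], "claw": 0}, {"travel": [0, 0, 30], "rot": [0, 0, 0], "claw": 0}]'

```text
time: 1.6
tool_pos: [0.4531, 0.213, 0.1508]
tcp_rot: [0.005, 3.14, 0.001]
wrist_force: [1.2, 0.8, -0.1]
width: 1.002
grip_force: 0.0
```

```bash
python3 - <<'E'
from h import *
for n,p in(("top",(250,330,170,260)),("side",(270,380,150,290))):
    c=viewer.read_camera(n);x0,x1,y0,y1=p
    cv2.imwrite(f"pics/a_{n}.png",cv2.resize(c["color"][y0:y1,x0:x1],None,fx=4,fy=4,interpolation=3))
    s=monitor.read_state();print(n,s["tool_pos"],proj(c,s["tool_pos"]),s["tcp_rot"])
E
python3 -c "
import cv2,numpy as np
a=cv2.imread('pics/a_top.png');b=cv2.imread('pics/a_side.png')
im=np.zeros((560,765,3),np.uint8);im[:360,:320]=a;im[:,322:762]=b;cv2.imwrite('pics/a.png',im)"
```

```text
top [0.4487409  0.21202711 0.14478092] [276.34752206 211.60606764] [-3.03089449e-03 -3.13368903e+00  5.16089270e-03]
side [0.44825136 0.21248468 0.14644576] [323.44275032 194.35480476] [-1.31623261e-03 -3.13240624e+00  5.85836421e-03]
```

View pics/a.png

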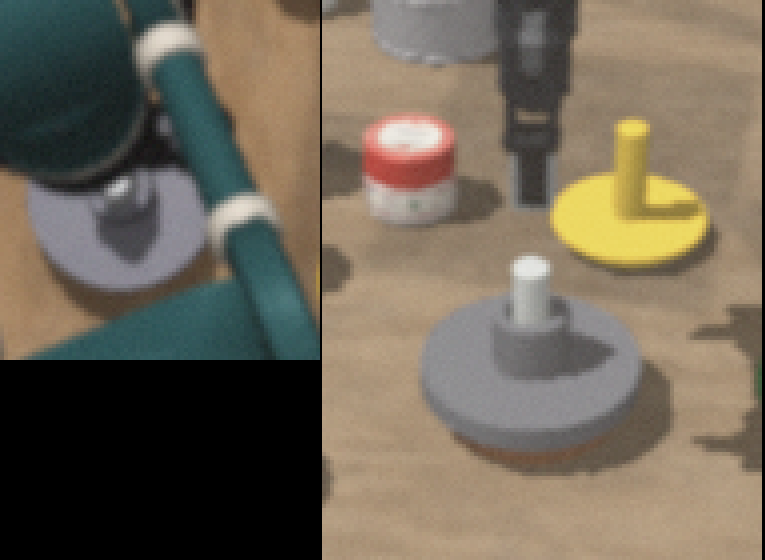

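The side crop shows the finger centre (u=531) in line with the knob (u=531), pads at crop v≈207 and the knob top at v≈265. Descending next.

Emit:
jog_arm --commands '[{"travel": [0, 0, 20], "rot": [0, 0, 0], "claw": 0}, {"travel": [0, 0, 20], "rot": [0, 0, 0], "claw": 0}, {"travel": [0, 0, 20], "rot": [0, 0, 0], "claw": 0}, {"travel": [0, 0, 10], "rot": [0, 0, 0], "claw": 0}, {"travel": [0, 0, 0], "rot": [0, 0, 0], "claw": 0}]'

```text
time: 2.2
tool_pos: [0.451, 0.2148, 0.0807]
tcp_rot: [0.002, -3.139, 0.001]
wrist_force: [-0.6, -0.2, -0.0]
width: 1.003
grip_force: 0.0
```

Emit:
jog_arm --commands '[{"travel": [0, 0, 0], "rot": [0, 0, 0], "claw": 0}, {"travel": [0, 0, 0], "rot": [0, 0, 0], "claw": 0}, {"travel": [0, 0, 0], "rot": [0, 0, 0], "claw": 0}, {"travel": [0, 0, 0], "rot": [0, 0, 0], "claw": 0}, {"travel": [0, 0, 0], "rot": [0, 0, 0], "claw": 0}]'

```text
time: 2.7
tool_pos: [0.4522, 0.2149, 0.0818]
tcp_rot: [-0.001, 3.141, 0.001]
wrist_force: [0.5, 0.1, -0.5]
width: 0.998
grip_force: 0.0
```

Emit:
jog_arm --commands '[{"travel": [0, 0, 6], "rot": [0, 0, 0], "claw": 0}, {"travel": [0, 0, 6], "rot": [0, 0, 0], "claw": 0}, {"travel": [0, 0, 0], "rot": [0, 0, 0], "claw": 0}, {"travel": [0, 0, 0], "rot": [0, 0, 0], "claw": 120}, {"travel": [0, 0, 0], "rot": [0, 0, 0], "claw": 160}]' --force 60

```text
time: 3.2
tool_pos: [0.4519, 0.2147, 0.0692]
tcp_rot: [0.001, -3.141, 0.0]
wrist_force: [0.2, 0.3, 0.0]
width: 0.692
grip_force: 0.0
```

Emit:
jog_arm --commands '[{"travel": [0, 0, 0], "rot": [0, 0, 0], "claw": 255}, {"travel": [0, 0, 0], "rot": [0, 0, 0], "claw": 255}, {"travel": [0, 0, 0], "rot": [0, 0, 0], "claw": 255}, {"travel": [0, 0, 0], "rot": [0, 0, 0], "claw": 255}, {"travel": [0, 0, 0], "rot": [0, 0, 0], "claw": 255}]'

```text
time: 3.7
tool_pos: [0.4523, 0.2148, 0.0697]
tcp_rot: [-0.001, 3.141, 0.0]
wrist_force: [-1.2, -1.2, 3.9]
width: 0.213
grip_force: 58.7
```

Emit:
jog_arm --commands '[{"travel": [0, 0, -5], "rot": [0, 0, 0], "claw": 255}, {"travel": [0, 0, -10], "rot": [0, 0, 0], "claw": 255}, {"travel": [0, 0, -20], "rot": [0, 0, 0], "claw": 255}, {"travel": [0, 0, -25], "rot": [0, 0, 0], "claw": 255}, {"travel": [0, 0, -25], "rot": [0, 0, 0], "claw": 255}]'

```text
time: 4.2
tool_pos: [0.4512, 0.2145, 0.1549]
tcp_rot: [0.001, -3.14, 0.001]
wrist_force: [0.2, 0.5, -3.6]
width: 0.211
grip_force: 58.7
```

Emit:
jog_arm --commands '[{"travel": [0, 0, -15], "rot": [0, 0, 0], "claw": 255}, {"travel": [0, 0, 0], "rot": [0, 0, 0], "claw": 255}, {"travel": [0, 0, 0], "rot": [0, 0, 0], "claw": 255}, {"travel": [0, 0, 0], "rot": [0, 0, 0], "claw": 255}, {"travel": [0, 0, 0], "rot": [0, 0, 0], "claw": 255}]'

```text
time: 4.7
tool_pos: [0.4508, 0.2143, 0.1675]
tcp_rot: [0.001, -3.139, 0.002]
wrist_force: [0.4, 0.3, -2.9]
width: 0.212
grip_force: 58.8
```

Run:
```python
from h import *
c=viewer.read_camera("side");cv2.imwrite("pics/b.png",cv2.resize(c["color"][100:290,240:400],None,fx=3,fy=3,interpolation=3))
```

```text
(no output)
```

View pics/b.png

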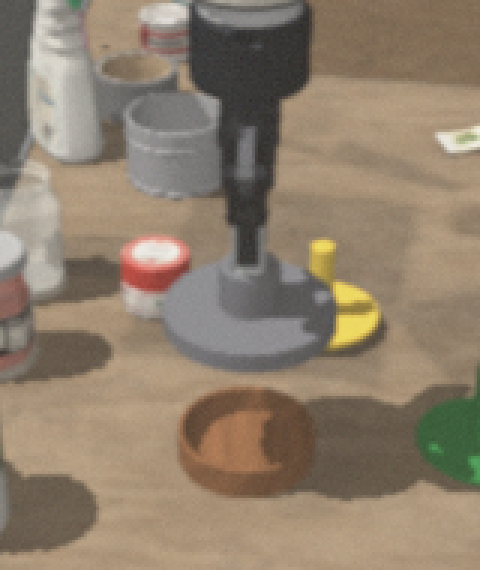

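Both lids are in the air and level. The empty rest is at (247,440) and the canister at crop (175,140). Carrying them over.

Emit:
jog_arm --commands '[{"travel": [-3, -15, 0], "rot": [0, 0, 0], "claw": 255}, {"travel": [-5, -25, 0], "rot": [0, 0, 0], "claw": 255}, {"travel": [-7, -35, 0], "rot": [0, 0, 0], "claw": 255}, {"travel": [-8, -40, 0], "rot": [0, 0, 0], "claw": 255}, {"travel": [-8, -40, 0], "rot": [0, 0, 0], "claw": 255}]'

```text
time: 5.25
tool_pos: [0.4827, 0.0586, 0.1685]
tcp_rot: [0.003, -3.141, 0.0]
wrist_force: [1.1, 0.7, -4.0]
width: 0.213
grip_force: 58.9
```

Emit:
jog_arm --commands '[{"travel": [-8, -40, 0], "rot": [0, 0, 0], "claw": 255}, {"travel": [-8, -40, 0], "rot": [0, 0, 0], "claw": 255}, {"travel": [-8, -40, 0], "rot": [0, 0, 0], "claw": 255}, {"travel": [-8, -40, 0], "rot": [0, 0, 0], "claw": 255}, {"travel": [-8, -40, 0], "rot": [0, 0, 0], "claw": 255}]'

```text
time: 5.75
tool_pos: [0.5228, -0.1418, 0.1685]
tcp_rot: [0.001, -3.141, -0.001]
wrist_force: [0.9, 0.5, -3.6]
width: 0.21
grip_force: 58.9
```

Emit:
jog_arm --commands '[{"travel": [-7, -35, 0], "rot": [0, 0, 0], "claw": 255}, {"travel": [-5, -25, 0], "rot": [0, 0, 0], "claw": 255}, {"travel": [-2, -15, 0], "rot": [0, 0, 0], "claw": 255}, {"travel": [0, -2, 0], "rot": [0, 0, 0], "claw": 255}, {"travel": [0, 0, 0], "rot": [0, 0, 0], "claw": 255}]'

```text
time: 6.25
tool_pos: [0.5367, -0.2165, 0.1686]
tcp_rot: [0.0, -3.14, -0.002]
wrist_force: [-0.4, 0.3, -3.2]
width: 0.211
grip_force: 59.0
```

Emit:
jog_arm --commands '[{"travel": [0, 0, 0], "rot": [0, 0, 0], "claw": 255}, {"travel": [0, 0, 0], "rot": [0, 0, 0], "claw": 255}, {"travel": [0, 0, 0], "rot": [0, 0, 0], "claw": 255}, {"travel": [0, 0, 0], "rot": [0, 0, 0], "claw": 255}, {"travel": [0, 0, 0], "rot": [0, 0, 0], "claw": 255}]'

```text
time: 6.75
tool_pos: [0.5373, -0.2168, 0.1694]
tcp_rot: [-0.002, 3.141, -0.0]
wrist_force: [0.8, -0.4, -3.5]
width: 0.208
grip_force: 59.0
```

Run:
```python
from h import *
ims=[]
for n,p in(("top",(410,510,120,230)),("side",(250,350,60,190))):
    c=viewer.read_camera(n);x0,x1,y0,y1=p
    i=cv2.resize(c["color"][y0:y1,x0:x1],None,fx=3.9,fy=3.9,interpolation=3);ims.append(np.pad(i,((0,507-len(i)),(0,0),(0,0))))
    # predicted nested-lid plate ellipse centre/extents at tcp
    s=monitor.read_state();P=s["tool_pos"].copy();P[2]-=.0445-.008
    print(n,s["tool_pos"].round(4),s["tcp_rot"].round(3),[proj(c,P+.06*np.array(a)).round(1).tolist() for a in((0,0,0),(1,0,0),(-1,0,0),(0,1,0),(0,-1,0))])
cv2.imwrite("pics/c.png",np.hstack(ims))
```

```text
top [ 0.5373 -0.2169  0.1694] [-2.000e-03  3.141e+00 -0.000e+00] [[465.2, 172.9], [463.6, 147.5], [466.8, 198.8], [438.7, 173.1], [491.7, 172.7]]
side [ 0.5373 -0.217   0.1694] [-1.000e-03  3.141e+00 -0.000e+00] [[298.5, 117.5], [277.7, 117.0], [319.4, 118.0], [296.6, 126.0], [300.3, 109.8]]
```

View pics/c.png

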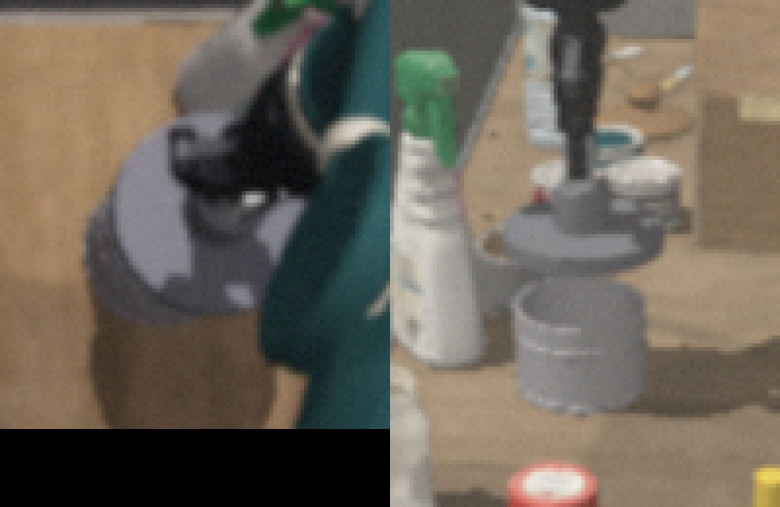

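The side crop shows the lids at u≈584 over a canister at u≈578, so they should go about 2 mm further in +x. Shifting, then lowering while watching the force.

Emit:
jog_arm --commands '[{"travel": [-2, 0, 10], "rot": [0, 0, 0], "claw": 255}, {"travel": [0, 0, 15], "rot": [0, 0, 0], "claw": 255}, {"travel": [0, 0, 10], "rot": [0, 0, 0], "claw": 255}, {"travel": [0, 0, 5], "rot": [0, 0, 0], "claw": 255}, {"travel": [0, 0, 0], "rot": [0, 0, 0], "claw": 255}]'

```text
time: 7.35
tool_pos: [0.5379, -0.2167, 0.1272]
tcp_rot: [0.001, -3.138, -0.002]
wrist_force: [0.3, 0.4, -2.2]
width: 0.213
grip_force: 59.1
```

Run:
```python
from h import *
ims=[]
for n,p in(("top",(410,510,120,230)),("side",(250,350,60,190))):
    c=viewer.read_camera(n);x0,x1,y0,y1=p
    i=cv2.resize(c["color"][y0:y1,x0:x1],None,fx=3.9,fy=3.9,interpolation=3);ims.append(np.pad(i,((0,507-len(i)),(0,0),(0,0))))
cv2.imwrite("pics/d.png",np.hstack(ims))
s=monitor.read_state();print(s["tool_pos"],s["wrist_force"])
```

```text
[ 0.53917466 -0.21723537  0.12904148] [-0.04791857 -0.64806149 -3.56776513]
```

View pics/d.png

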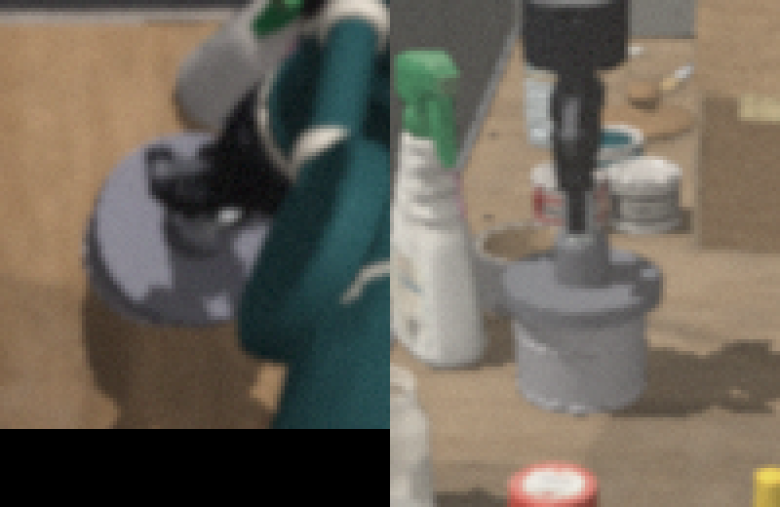

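The plate is centred at u≈582 over the canister at u≈580, within about 1.5 mm. Lowering gently.

Emit:
jog_arm --commands '[{"travel": [0, 0, 3], "rot": [0, 0, 0], "claw": 255}, {"travel": [0, 0, 3], "rot": [0, 0, 0], "claw": 255}, {"travel": [0, 0, 2], "rot": [0, 0, 0], "claw": 255}, {"travel": [0, 0, 0], "rot": [0, 0, 0], "claw": 255}, {"travel": [0, 0, 0], "rot": [0, 0, 0], "claw": 255}]'

```text
time: 7.95
tool_pos: [0.5392, -0.2172, 0.1213]
tcp_rot: [-0.001, 3.142, -0.0]
wrist_force: [-0.4, -0.6, -3.1]
width: 0.216
grip_force: 59.1
```

Emit:
jog_arm --commands '[{"travel": [0, 0, 2], "rot": [0, 0, 0], "claw": 255}, {"travel": [0, 0, 2], "rot": [0, 0, 0], "claw": 255}, {"travel": [0, 0, 0], "rot": [0, 0, 0], "claw": 255}, {"travel": [0, 0, 0], "rot": [0, 0, 0], "claw": 255}, {"travel": [0, 0, 0], "rot": [0, 0, 0], "claw": 255}]'

```text
time: 8.45
tool_pos: [0.5392, -0.2172, 0.1173]
tcp_rot: [-0.001, 3.142, -0.0]
wrist_force: [-0.0, 0.1, -3.2]
width: 0.207
grip_force: 59.1
```

Emit:
jog_arm --commands '[{"travel": [0, 0, 1], "rot": [0, 0, 0], "claw": 255}, {"travel": [0, 0, 1], "rot": [0, 0, 0], "claw": 255}, {"travel": [0, 0, 0], "rot": [0, 0, 0], "claw": 255}, {"travel": [0, 0, 0], "rot": [0, 0, 0], "claw": 255}, {"travel": [0, 0, 0], "rot": [0, 0, 0], "claw": 255}]'

```text
time: 8.95
tool_pos: [0.5392, -0.2172, 0.1153]
tcp_rot: [0.001, -3.142, -0.0]
wrist_force: [-1.1, -0.6, -3.7]
width: 0.21
grip_force: 59.0
```

Emit:
jog_arm --commands '[{"travel": [0, 0, 1], "rot": [0, 0, 0], "claw": 255}, {"travel": [0, 0, 0], "rot": [0, 0, 0], "claw": 255}, {"travel": [0, 0, 0], "rot": [0, 0, 0], "claw": 255}, {"travel": [0, 0, 0], "rot": [0, 0, 0], "claw": 255}, {"travel": [0, 0, 0], "rot": [0, 0, 0], "claw": 255}]'

```text
time: 9.45
tool_pos: [0.5394, -0.2173, 0.1147]
tcp_rot: [-0.001, 3.141, -0.0]
wrist_force: [-1.0, 1.7, 0.9]
width: 0.207
grip_force: 59.6
```

Contact came at the expected seated height (~0.1145). One more small push, then release.

Emit:
jog_arm --commands '[{"travel": [0, 0, 0.5], "rot": [0, 0, 0], "claw": 255}, {"travel": [0, 0, 0], "rot": [0, 0, 0], "claw": 255}, {"travel": [0, 0, 0], "rot": [0, 0, 0], "claw": 255}, {"travel": [0, 0, 0], "rot": [0, 0, 0], "claw": 170}, {"travel": [0, 0, 0], "rot": [0, 0, 0], "claw": 140}]'

```text
time: 9.95
tool_pos: [0.5395, -0.2174, 0.1138]
tcp_rot: [-0.001, 3.141, -0.001]
wrist_force: [0.8, -0.3, 0.4]
width: 0.451
grip_force: 0.0
```

Emit:
jog_arm --commands '[{"travel": [0, 0, 0], "rot": [0, 0, 0], "claw": 60}, {"travel": [0, 0, 0], "rot": [0, 0, 0], "claw": 40}, {"travel": [0, 0, 0], "rot": [0, 0, 0], "claw": 40}, {"travel": [0, 0, 0], "rot": [0, 0, 0], "claw": 40}, {"travel": [0, 0, 0], "rot": [0, 0, 0], "claw": 40}]'

```text
time: 10.45
tool_pos: [0.5392, -0.2172, 0.1137]
tcp_rot: [0.001, -3.142, -0.0]
wrist_force: [0.1, -0.8, 0.4]
width: 0.845
grip_force: 0.0
```

Run:
```python
from h import *
ims=[]
for n,p in(("top",(410,510,120,230)),("side",(250,350,60,190))):
    c=viewer.read_camera(n);x0,x1,y0,y1=p
    i=cv2.resize(c["color"][y0:y1,x0:x1],None,fx=3.9,fy=3.9,interpolation=3);ims.append(np.pad(i,((0,507-len(i)),(0,0),(0,0))))
cv2.imwrite("pics/e.png",np.hstack(ims))
s=monitor.read_state();print(s["tool_pos"],s["wrist_force"])
```

```text
[ 0.53920059 -0.2171898   0.11376135] [0.7646067  0.42112694 0.12055402]
```

View pics/e.png

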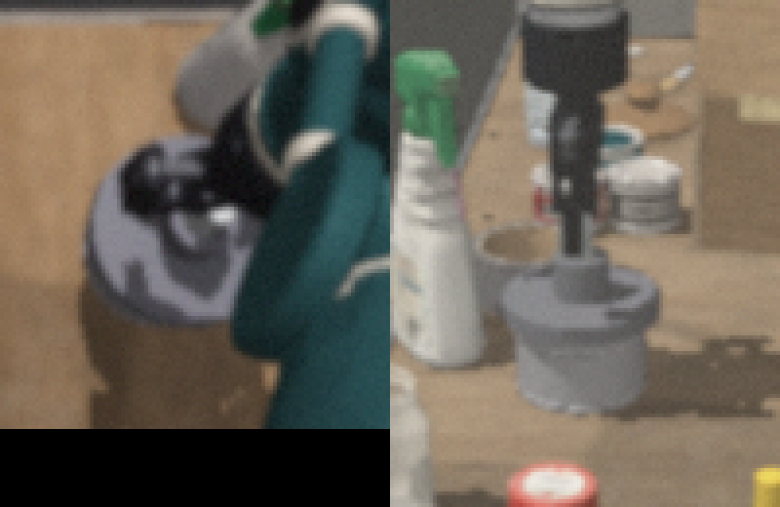

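The plate lies level over the canister at crop (582,305), the fingers have opened and the lids are seated. Now lowering round the collar.

Emit:
jog_arm --commands '[{"travel": [0, 0, 8], "rot": [0, 0, 0], "claw": 30}, {"travel": [0, 0, 8], "rot": [0, 0, 0], "claw": 30}, {"travel": [0, 0, 8], "rot": [0, 0, 0], "claw": 30}, {"travel": [0, 0, 5], "rot": [0, 0, 0], "claw": 30}, {"travel": [0, 0, 0], "rot": [0, 0, 0], "claw": 30}]'

```text
time: 11.05
tool_pos: [0.5381, -0.2167, 0.0832]
tcp_rot: [0.001, -3.139, -0.002]
wrist_force: [-0.1, 0.3, -0.1]
width: 0.881
grip_force: 0.0
```

Emit:
jog_arm --commands '[{"travel": [0, 0, 3], "rot": [0, 0, 0], "claw": 30}, {"travel": [0, 0, 0], "rot": [0, 0, 0], "claw": 30}, {"travel": [0, 0, 0], "rot": [0, 0, 0], "claw": 30}, {"travel": [0, 0, 0], "rot": [0, 0, 0], "claw": 90}, {"travel": [0, 0, 0], "rot": [0, 0, 0], "claw": 110}]' --force 50

```text
time: 11.55
tool_pos: [0.5394, -0.2173, 0.0821]
tcp_rot: [-0.001, 3.141, -0.0]
wrist_force: [-0.3, 0.1, -0.2]
width: 0.577
grip_force: 0.0
```

Emit:
jog_arm --commands '[{"travel": [0, 0, 0], "rot": [0, 0, 0], "claw": 160}, {"travel": [0, 0, 0], "rot": [0, 0, 0], "claw": 200}, {"travel": [0, 0, 0], "rot": [0, 0, 0], "claw": 255}, {"travel": [0, 0, 0], "rot": [0, 0, 0], "claw": 255}, {"travel": [0, 0, 0], "rot": [0, 0, 0], "claw": 255}]'

```text
time: 12.05
tool_pos: [0.5397, -0.2174, 0.0824]
tcp_rot: [-0.001, 3.141, -0.001]
wrist_force: [-0.2, 0.1, 6.3]
width: 0.48
grip_force: 51.0
```

Emit:
jog_arm --commands '[{"travel": [0, 0, -2], "rot": [0, 0, 0], "claw": 255}, {"travel": [0, 0, -2], "rot": [0, 0, 0], "claw": 255}, {"travel": [0, 0, -2], "rot": [0, 0, 0], "claw": 255}, {"travel": [0, 0, 0], "rot": [0, 0, 0], "claw": 255}, {"travel": [0, 0, 0], "rot": [0, 0, 0], "claw": 255}]'

```text
time: 12.55
tool_pos: [0.539, -0.2171, 0.0875]
tcp_rot: [0.001, -3.141, -0.0]
wrist_force: [0.0, 0.5, -1.6]
width: 0.477
grip_force: 50.7
```

Emit:
jog_arm --commands '[{"travel": [0, 0, -4], "rot": [0, 0, 0], "claw": 255}, {"travel": [0, 0, -5], "rot": [0, 0, 0], "claw": 255}, {"travel": [0, 0, -5], "rot": [0, 0, 0], "claw": 255}, {"travel": [0, 0, 0], "rot": [0, 0, 0], "claw": 255}, {"travel": [0, 0, 0], "rot": [0, 0, 0], "claw": 255}]'

```text
time: 13.05
tool_pos: [0.5395, -0.2173, 0.1023]
tcp_rot: [-0.001, 3.141, -0.001]
wrist_force: [0.1, -0.7, -2.6]
width: 0.476
grip_force: 50.7
```

Emit:
jog_arm --commands '[{"travel": [0, 0, -10], "rot": [0, 0, 0], "claw": 255}, {"travel": [0, 0, -15], "rot": [0, 0, 0], "claw": 255}, {"travel": [0, 0, -15], "rot": [0, 0, 0], "claw": 255}, {"travel": [0, 0, -15], "rot": [0, 0, 0], "claw": 255}, {"travel": [0, 0, -15], "rot": [0, 0, 0], "claw": 255}]'

```text
time: 13.55
tool_pos: [0.5397, -0.2174, 0.174]
tcp_rot: [-0.001, 3.14, -0.001]
wrist_force: [-0.5, -0.1, -1.7]
width: 0.48
grip_force: 50.7
```

Emit:
jog_arm --commands '[{"travel": [0, 0, -15], "rot": [0, 0, 0], "claw": 255}, {"travel": [0, 0, -10], "rot": [0, 0, 0], "claw": 255}, {"travel": [0, 0, 0], "rot": [0, 0, 0], "claw": 255}, {"travel": [0, 0, 0], "rot": [0, 0, 0], "claw": 255}, {"travel": [0, 0, 0], "rot": [0, 0, 0], "claw": 255}]'

```text
time: 14.05
tool_pos: [0.5385, -0.2169, 0.1957]
tcp_rot: [0.001, -3.14, -0.001]
wrist_force: [0.5, 0.4, -2.2]
width: 0.477
grip_force: 50.7
```

Run:
```python
from h import *
f=[]
for k in range(6):
    c=viewer.read_camera("side"); f.append(monitor.read_state()["wrist_force"][2])
cv2.imwrite("pics/f.png",cv2.resize(c["color"][10:200,240:390],None,fx=3,fy=3,interpolation=3))
s=monitor.read_state();print(s["tool_pos"],np.mean(f))
```

```text
[ 0.53896959 -0.21707232  0.19622783] -1.5670931450129215
```

View pics/f.png

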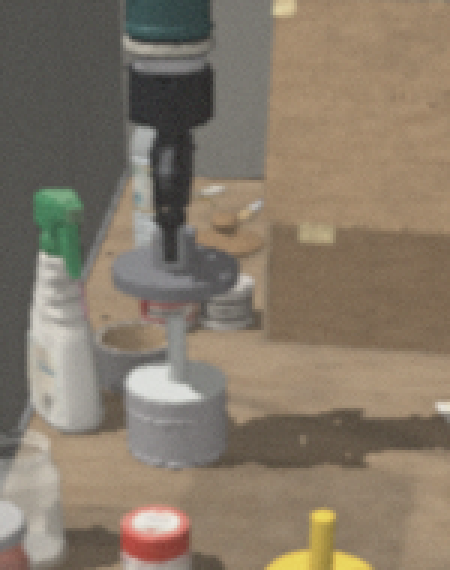

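The outer lid is held level at (175,270). The inner lid is seated on the canister with its knob at (177,345). The skirt is at about 0.177 m, above the knob top at 0.138 m, and the force of 1.57 N matches the outer lid alone. Handing in.

```bash
python3 -c "
from workcell import workorder
print(workorder.finish_job())"
```

```text
the job is handed in; nothing more can be done
None
```

The job is handed in: the inner lid is seated on the canister, and the outer lid is held level in the air by its collar, its lower edge about 39 mm above the top of the knob.

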